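Let off the ratchet brick press and load it with tea moulds

ROBOT

A 6-joint arm with a two-finger parallel gripper is mounted at the origin on the work surface. World frame = base frame: x ahead of the robot, y to its left, z up, the work surface at z = 0. Lengths are in m, angles in degrees, forces in N, time in s.
With the tool pointing down it reaches from about 0.3 to 0.75 m from the base axis. Payload 8.5 kg.
Tool frame: the origin (TCP) lies midway between the tips of the shut fingers; the grasp point (between the pads) lies env.grasp_offset behind it (env.grasp_offset is the distance from the TCP to the grasp point, in m); z points along the fingers, y is the line along which they close (so a half turn about z gives the same grasp; the last joint's range is limited). The gripper opens to 85 mm and grips with 20 to 120 N. Pads are 22 mm wide; open, the fingers measure 114 mm over their backs; the gripper's body (76 mm by 85 mm) begins 54 mm behind the grasp point. The pads swing forward as they close: fully open they stand 13 mm farther back than shut.
Start: joints at [64.842, 21.807, 74.336, -0, 83.858, -12.336], TCP at [0.122, 0.536, 0.231] pointing down, gripper open.
Joint ranges: [-178.18, 178.18], [-50.72, 133.34], [12.68, 142.11], [-81.47, 261.47], [9.98, 163.14], [-165.26, 165.26]. Speed limits (degrees/s): [136.94, 136.94, 180, 180, 180, 180].

INTERFACE

Orientations are given as [roll, pitch, yaw] about the fixed x, y, z axes, in that order (R = Rz(yaw) Ry(pitch) Rx(roll)).
In Python, from plant import env, eyes gives the robot as it stands. The module is installed in compiled form; this text tells all that it offers.
- The arm moves only by the tool carry_out, never from a script. Its argument "commands" is a list of rows, each a list of 3 entries, a list of its own where there are three numbers: the opening, from -1 (shut) to 1 (fully open), then the shift along the world's x, y, z in cm, then the turn about the world's z in degrees. In form: [[gripper, [tx, ty, tz], turn], ...]. A call has 1 to 5 rows; each row is the pose to reach, as a shift and turn from the pose commanded when the call began; what a row does not reach only later rows make up. A row lasts 1/12 s, in which the tool goes at most 41.7 mm and 7.16 degrees, less where a joint would pass 70% of its speed; a pose out of reach is approached as far as the arm can. A call with a gripper value outside its range is refused whole. The fingers move at their own pace and stop on an object; "squeeze" is the grip in N (left out, the last holds). Time passes only in rows, so rows that repeat a pose let the fingers close. It gives the time, the measured TCP pose, the force, the opening and the grip force at its end, in the units of the state.
- env.observe(): the state, without advancing time (a new reading comes with each control period).
- eyes.capture(name): name is "scene" or "top" or "wrist"; returns a dict with "frame" (480x640x3 uint8, red, green, blue), "fx", "fy", "cx", "cy" (pixels), "world_to_cam" (4x4, takes a point from world to camera coordinates). Camera axes: x right, y down, z forward; pixel columns grow to the right and rows downward; lengths in m; the calibration is good to about 2 mm. A picture is of the moment at which its call begins. There is no depth.
- env.hand_in(): hands the job in; it is judged then, once.
Trained networks look in a picture, given as the dict that the camera call returned (one of the last four; its "shot" number tells which), for a name from the list of things; names that differ only in an ending like _2 or _b are one class to them, and where a whole thing is asked for, a point or a joint stands for the part that bears it (a point fixed in the world has none). Each returns a list of dicts, best first, with "p" (0 to 1); they miss things now and then, are a little off and sometimes report something else, mostly with a low value. They report only what shows in the picture. A call takes as long as a camera call.
- eyes.search_frame(picture, name): "centre" ([x, y, z] in m, in world coordinates, good to about 4 mm: the middle of the surface that is visible of it).
- eyes.cut_out(picture, name): "region" (480x640 bool, what is visible of it).
- eyes.landmark_of(picture, name): "centre" ([x, y, z] in m, in world coordinates, good to about 4 mm: a listed point, or the origin of a listed thing).
The state is a dict: "clock": time; "joint_pos": joint angles; "qvel": joint speeds; "tau": joint torques, N m; "ee_pos": TCP position; "ee_rot": TCP orientation; "ft_force": force on the tool from outside, world axes, zero at the start; "moment": the same for the moment, N m; "grip_width": finger opening in m; "gripper_force": force on a finger pad.
Only numpy, scipy, OpenCV 4.12 (cv2) and the standard library are available. Lean on these libraries where they do the work, as an engineer would, in place of code of your own. Each camera call takes 0.05 s, during which the arm holds its last target. There are 200 camera calls.

TASK

Get the little tea-brick press ready for its next batch: flick the pawl off the ratchet wheel so that it stays off, slowly ease the drum fully back by its crank, and only then swing the hold-down bar out to the far side until it clicks into its end detent. Then stand every filled mould from the counter upright on the press bed between the platen and the stop bar, side by side and square to them, each with its plunger head towards the platen, and flick the pawl back on to the wheel. Leave the bowl, mug and timer alone.

Things in the scene. Friction and masses are not known exactly. Their poses are not given: they have to be found in the camera images.
- press: Bench brick press, fixed. Origin on the counter under mid-bed; x from platen to stop bar (away from the robot), y along the bed towards the drum, z up; mm in this frame hereafter. Bed: flat steel, y -135 to 135, top at z 12; base plate x -89 to 65, y -225 to 267. A low rack (top z 29) links platen and drum at y 166 to 178.
- stop_face (a point): Middle of the top edge of the stop bar's face towards the platen (x 45, y 0, z 52). The stop bar is a fixed wall 16 thick, y -130 to 130.
- platen_face (a point): Middle of the top edge of the platen's face towards the stop bar (z 53). The platen is a sliding steel wall 14 thick, y -125 to 125, geared to the drum: its face is at x = -8 - 25 * drum angle (rad). The gap to the stop bar is 53 wound on (too narrow for a mould), 102 with the drum fully back.
- drum (a joint): Ratchet drum about its upright axis, rad: 0 to 0.1 at the start (wound on), grows as it is eased back, clockwise from above, to a firm stop at 1.98 (fully back). A brake (0.3 N m, 5 N at the knob) holds it where it is left. With the pawl on it cannot go back past about 0.12. Toothed wheel 84 across, z 45 to 57; crank arm on top, z 66 to 73, hub 24 across.
- crank_knob (a point): Middle of the upright crank knob (dark wood, round, 18 across, z 73 to 115, this point at z 94), 65 from the drum axis. It goes round with the drum: wound on it points to the robot (-x of the press), and it comes round clockwise from above to the outer side (+y).
- drum_axis (a point): Point on the drum's axis at the height of crank_knob (fixed on the press, x -30, y 205).
- pawl (a joint): Brass pawl about its upright pivot, rad: 0 = nose in the wheel's teeth, grows clockwise from above as it is flicked off, to a stop at 0.62. A spring (2 N at the tab) drives it on to the wheel. Pushed off past 0.25 it rides over a sprung ball (some 10 N at the tab) and from about 0.57 that ball keeps it off; pushed back under 0.3 (some 5 N) it springs on by itself.
- pawl_tab (a point): Upright round brass finger post on the pawl, 12 across, free from z 58 to 98, this point at z 84; 40 from the pawl pivot. With the pawl on it stands just outside the wheel on its far side (+x of the press), 70 from the drum axis; flicking off moves it 24 mm, to +x and a little -y of the press. Pawl arm and ear below it: z 46 to 58.
- pawl_pivot (a point): Point on the pawl's pivot axis at the height of pawl_tab (fixed on the press, x 21, y 155).
- bar (a joint): Hold-down bar about its upright pivot, rad: 0 to 0.2 at the start (above the bed, in the way), grows clockwise from above as it swings out over the stop bar. From 1.2 on it must be pushed over a sprung ball (peak near 1.3, 4 to 6 N at the knob), then drops into its end detent at the stop, 1.585, and is kept there. Bar 18 wide, reaching 287 from the pivot, z 70 to 80.
- bar_knob (a point): Middle of the upright round knob on the hold-down bar (dark wood, 18 across, z 80 to 124, this point at z 102), 70 from the bar's pivot.
- bar_pivot (a point): Point on the bar's pivot axis at the height of bar_knob (fixed on the press, x 0, y -185).
- mould1_mid (a point): Centre, half-way up, of a filled mould: an upright aluminium box 44 (its x) by 28 (its y) by 46 mm high with two dark bands and a round plunger head, 20 mm across, standing out 12 mm from its -x face at half height. Weighs 175 to 350 g; stands on the counter at the start. Absent (None) in some starts.
- mould1_head (a point): Middle of the outer face of the plunger head of mould1, 34 mm from its centre (its -x). Absent with the mould.
- mould2_mid (a point): Centre, half-way up, of a filled mould: an upright aluminium box 44 (its x) by 28 (its y) by 46 mm high with two dark bands and a round plunger head, 20 mm across, standing out 12 mm from its -x face at half height. Weighs 175 to 350 g; stands on the counter at the start. Absent (None) in some starts.
- mould2_head (a point): Middle of the outer face of the plunger head of mould2, 34 mm from its centre (its -x). Absent with the mould.
- mould3_mid (a point): Centre, half-way up, of a filled mould: an upright aluminium box 44 (its x) by 28 (its y) by 46 mm high with two dark bands and a round plunger head, 20 mm across, standing out 12 mm from its -x face at half height. Weighs 175 to 350 g; stands on the counter at the start. Absent (None) in some starts.
- mould3_head (a point): Middle of the outer face of the plunger head of mould3, 34 mm from its centre (its -x). Absent with the mould.
- mould4_mid (a point): Centre, half-way up, of a filled mould: an upright aluminium box 44 (its x) by 28 (its y) by 46 mm high with two dark bands and a round plunger head, 20 mm across, standing out 12 mm from its -x face at half height. Weighs 175 to 350 g; stands on the counter at the start. Absent (None) in some starts.
- mould4_head (a point): Middle of the outer face of the plunger head of mould4, 34 mm from its centre (its -x). Absent with the mould.
- bowl: White tasting bowl, 90 mm across, 50 high; not part of the job. Origin under its middle.
- mug: White brewing mug, 70 mm across, 80 high; not part of the job. Origin under its middle.
- timer: Small orange and white kitchen timer, 30 by 70 by 60 mm high; not part of the job. Origin under its middle.

How it is judged:
By the outcome, as a careful person would: the job done as asked, in the order asked, and still so for the second after the job is handed in, with the robot touching nothing.
Of mould1, mould2, mould3, mould4 only 2 to 4 are there at a start; the rules pass over those that are not, and their reading is None.
At some moment in a run one of mould1, mould2, mould3, mould4 may be knocked a few centimetres aside while the robot is not near it.
It also fails if it takes over 210 s, if anything falls off the work surface, if the arm or the gripper's body presses on something with over 40 N, if the wrist force passes 120 N, or if a joint passes its speed limit or range.

## Working session

There is one attempt and no reset: what is moved stays moved. The work goes in short steps, Python scripts to look and compute and a tool call to move; the robot and the scene stay as the last step left them, time stands still between calls to the robot, and variables do not carry over. Pictures are saved under pics/ and viewed, at most 14 in all, crops included, and the job is handed in when it is done.

Besides the shell and the picture viewer there is one more tool, called after "Emit:" as name([rows], argument=value, ...), one row to a line, values as JSON. carry_out: Moves the arm, as the interface text tells. Its arguments: {"type":"object","properties":{"commands":{"type":"array"},"squeeze":{"type":"number"}},"required":["commands"]}

```bash
mkdir -p pics; cat > h.py <<'E'
from plant import env, eyes
import numpy as np, cv2
def save(p,n): cv2.imwrite(f'pics/{n}.png',p['frame'][:,:,::-1])
def st():
    o=env.observe(); print('t',round(o['clock'],2),'tcp',np.round(o['ee_pos'],4),'rot',np.round(o['ee_rot'],1),'F',np.round(o['ft_force'],1),'w',round(o['grip_width'],4),'g',o['gripper_force'],'j',np.round(o['joint_pos'],0))
def lm(p,n,k=1):
    r=eyes.landmark_of(p,n)
    for d in r[:k]: print(n,round(d['p'],2),np.round(d['centre'],4))
    return r
E
python3 - <<'E'
from h import *
st(); print(env.grasp_offset)
for c in ['scene','top']:
    p=eyes.capture(c); save(p,c+'0'); print(c)
    for n in ['press','stop_face','platen_face','crank_knob','drum_axis','pawl_tab','pawl_pivot','bar_knob','bar_pivot','bowl','mug','timer']: lm(p,n)
    lm(p,'mould1_mid',5); lm(p,'mould1_head',5)
E
```

```text
t 0.0 tcp [0.1219 0.536  0.2307] rot [-179.9   -0.   167.2] F [0.1 0.6 0.6] w 0.0855 g 0.0 j [ 65.  22.  74.   0.  84. -12.]
0.0187
scene
press 0.74 [ 0.5716 -0.0256  0.0026]
stop_face 0.85 [ 0.6178 -0.0293  0.047 ]
platen_face 0.95 [ 0.5613 -0.0236  0.0503]
crank_knob 0.66 [0.4766 0.1692 0.0922]
drum_axis 0.82 [0.5433 0.18   0.0946]
pawl_tab 0.61 [0.612  0.1624 0.0846]
pawl_pivot 0.74 [0.5955 0.1241 0.0833]
bar_knob 0.96 [ 0.5841 -0.1454  0.1014]
bar_pivot 0.78 [ 0.5723 -0.2108  0.101 ]
bowl 0.93 [ 0.68   -0.3532 -0.0028]
mug 0.94 [ 0.4841 -0.5081 -0.0017]
timer 0.75 [0.5446 0.4469 0.0006]
mould1_head 0.65 [0.3481 0.2301 0.024 ]
mould1_head 0.6 [0.4262 0.0823 0.0181]
mould1_head 0.4 [ 0.3831 -0.2591  0.0198]
top
press 0.95 [ 5.744e-01 -2.290e-02 -1.000e-04]
stop_face 0.91 [ 0.62   -0.027   0.0517]
platen_face 0.83 [ 0.5638 -0.0264  0.0514]
crank_knob 0.84 [0.4848 0.173  0.094 ]
pawl_tab 0.66 [0.5935 0.1296 0.0869]
pawl_pivot 0.68 [0.5976 0.1285 0.0842]
bar_knob 0.63 [ 0.585  -0.1421  0.0985]
bowl 0.38 [ 0.6174 -0.0279  0.0471]
mug 0.74 [ 0.5795 -0.2099  0.1014]
timer 0.9 [ 0.5413  0.4474 -0.0007]
mould1_mid 0.9 [0.3816 0.249  0.0203]
mould1_mid 0.45 [ 0.4847 -0.5102 -0.0007]
mould1_head 0.89 [0.3512 0.2299 0.0233]
```

View pics/scene0.png

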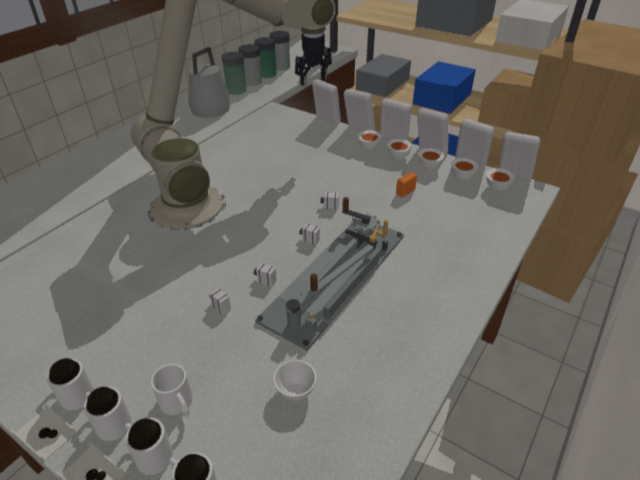

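View pics/top0.png

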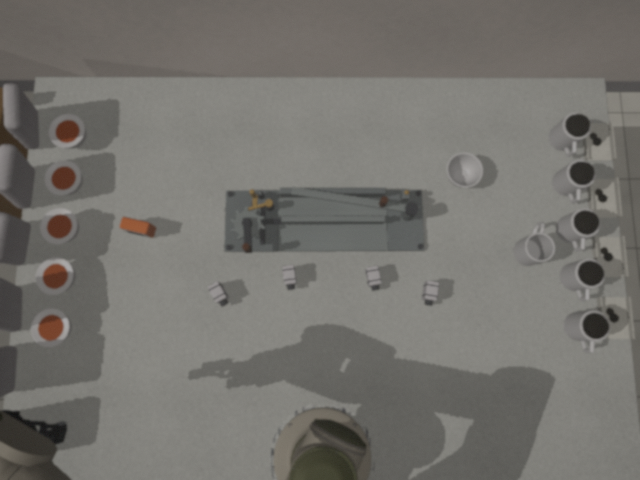

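```bash
python3 - <<'E'
from h import *
p=eyes.capture('top')
for n in ['mould1_mid','mould1_head','mould2_mid','mould3_mid','mould4_mid','drum_axis','bar_pivot','pawl_tab']: lm(p,n,5)
# fit of press yaw
R={'stop':((45,0),(.620,-.027)),'pl':(( -8,0),(.5625,-.025)),'dax':((-30,205),(.5433,.180)),'pp':((21,155),(.5965,.1265)),'bp':((0,-185),(.5723,-.2108)),'o':((0,0),(.5735,-.0235))}
A=np.array([v[0] for v in R.values()])/1000;B=np.array([v[1] for v in R.values()])
a=A@[1,1j];b=B@[1,1j];am,bm=a.mean(),b.mean()
r=np.vdot(a-am,b-bm);r/=abs(r);t=bm-r*am
print('yaw',np.degrees(np.angle(r)),'t',t,'res',np.round((r*a+t-b)*1000,1))
f=p['frame'].copy()
W=p['world_to_cam']
for x,y,z in [(45,0,52),(45,130,52),(45,-130,52),(-30,205,94),(21,155,84),(0,-185,102),(-89,-225,5),(65,-225,5),(65,267,5),(-89,267,5)]:
    q=r*complex(x,y)/1000+t; c=W@[q.real,q.imag,z/1000,1]
    u=(int(p['fx']*c[0]/c[2]+p['cx']),int(p['fy']*c[1]/c[2]+p['cy'])); print((x,y),u); cv2.circle(f,u,2,(255,0,0),-1)
cv2.imwrite('pics/top1.png',f[:,:,::-1])
E
```

```text
mould1_mid 0.86 [0.382  0.2447 0.0225]
mould1_mid 0.32 [ 0.5886 -0.1434  0.0979]
mould1_head 0.56 [0.3504 0.2302 0.0209]
mould2_mid 0.82 [ 0.3875 -0.2572  0.0219]
mould3_mid 0.73 [ 0.4209 -0.1236  0.0243]
mould4_mid 0.72 [0.4222 0.0735 0.025 ]
drum_axis 0.55 [0.5401 0.176  0.0928]
bar_pivot 0.57 [ 0.5754 -0.2084  0.1027]
pawl_tab 0.55 [0.6138 0.1649 0.085 ]
yaw -0.3834928429795951 t (0.5731548872827086-0.025768111922571686j) res [-1.8+0.9j  2.7-0.7j  1.2-0.6j -1.3+2.6j -0.4+0.j  -0.3-2.3j]
(45, 0) (331, 192)
(45, 130) (277, 192)
(45, -130) (385, 192)
(-30, 205) (243, 218)
(21, 155) (266, 198)
(0, -185) (411, 206)
(-89, -225) (422, 250)
(65, -225) (420, 189)
(65, 267) (225, 188)
(-89, 267) (222, 249)
```

The pictures show four moulds in front of the press. Top-view pixels are about (219,293), (289,277), (374,277) and (431,292). The timer, bowl and mug are clear of the work. The press sits at about (0.573, -0.026) with yaw near -0.4°. First I move over the pawl tab.

Emit:
carry_out([
  [0, [3, -2.3, 0], -6],
  [0, [6, -4.6, 0], -12],
  [0, [9, -7, 0], -18],
  [0, [12, -9.3, 0], -24],
  [0, [12, -9.3, 0], -30],
], squeeze=20)

```text
clock: 2.37
ee_pos: [0.2463, 0.4403, 0.2314]
ee_rot: [180.0, 0.1, 136.6]
ft_force: [0.1, 0.4, -0.1]
grip_width: 0.0422
gripper_force: 0.0
```

Emit:
carry_out([
  [0, [3, -2.3, 0], -6],
  [0, [6, -4.6, 0], -12],
  [0, [9, -7, 0], -18],
  [0, [12, -9.3, 0], -24],
  [0, [12, -9.3, 0], -30],
])

```text
clock: 2.78
ee_pos: [0.3665, 0.347, 0.2312]
ee_rot: [179.9, 0.1, 106.6]
ft_force: [-0.0, -0.1, -0.0]
grip_width: 0.0428
gripper_force: 0.0
```

Emit:
carry_out([
  [0, [3, -2.3, 0], -6],
  [0, [6, -4.6, 0], -12],
  [0, [9, -7, 0], -18],
  [0, [12, -9.3, 0], -24],
  [0, [12, -9.3, 0], -30],
])

```text
clock: 3.2
ee_pos: [0.4865, 0.2534, 0.2308]
ee_rot: [179.9, 0.0, 76.6]
ft_force: [-0.2, -0.9, -0.7]
grip_width: 0.0431
gripper_force: 0.0
```

Emit:
carry_out([
  [0, [3, -2.3, 0], -6],
  [0, [6, -4.6, 0], -12],
  [0, [9, -7, 0], -18],
  [0, [11, -9.3, 0], -24],
  [0, [11, -9.3, 0], -28],
])

```text
clock: 3.62
ee_pos: [0.5953, 0.1599, 0.2302]
ee_rot: [179.9, 0.1, 48.6]
ft_force: [-0.6, 0.1, 0.5]
grip_width: 0.0426
gripper_force: 0.0
```

```bash
python3 - <<'E'
from h import *
st(); p=eyes.capture('wrist'); save(p,'w1')
print('cam',np.round(-p['world_to_cam'][:3,:3].T@p['world_to_cam'][:3,3],3))
for n in ['pawl_tab','pawl_pivot','drum_axis','crank_knob','stop_face','platen_face']: lm(p,n)
E
```

```text
t 3.62 tcp [0.5953 0.1599 0.2302] rot [1.799e+02 1.000e-01 4.860e+01] F [-0.6  0.1  0.5] w 0.0426 g 0.0 j [ 4. 29. 63. -0. 88. 45.]
cam [0.646 0.22  0.372]
pawl_tab 0.83 [0.6095 0.167  0.0813]
pawl_pivot 0.81 [0.5908 0.127  0.087 ]
drum_axis 0.64 [0.547  0.1789 0.0941]
crank_knob 0.75 [0.4757 0.173  0.0932]
stop_face 0.83 [ 0.6182 -0.0261  0.0503]
```

View pics/w1.png

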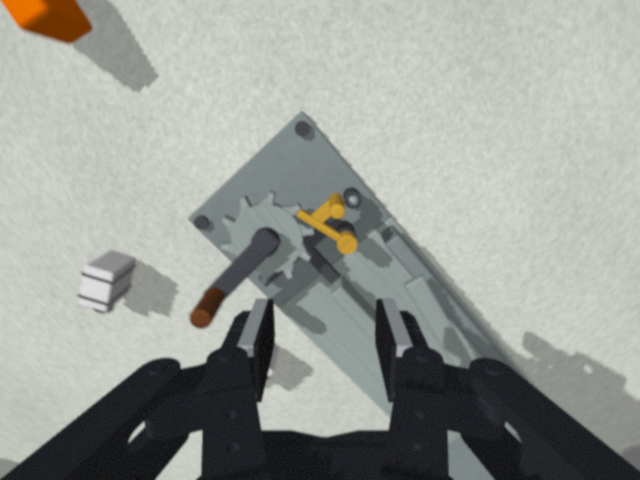

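The wrist picture shows the crank knob at (203,315), the pawl tab at (337,207), its pivot at (347,242), and a grey round thing near (352,198). I want a closer look at that last one.

```bash
cat >> h.py <<'E'
def pix(p,u,v,z):
    W=p['world_to_cam'];R=W[:3,:3];c=-R.T@W[:3,3]
    d=R.T@[(u-p['cx'])/p['fx'],(v-p['cy'])/p['fy'],1]
    return c+d*(z-c[2])/d[2]
E
python3 - <<'E'
from h import *
p=eyes.capture('wrist')
cv2.imwrite('pics/w1c.png',cv2.resize(p['frame'][170:340,180:400,::-1],None,fx=3.5,fy=3.5,interpolation=cv2.INTER_CUBIC))
for u,v,z in [(337,205,.098),(337,211,.098),(352,198,.03),(352,198,.06),(201,317,.115),(348,243,.085),(303,128,.012),(202,222,.012),(303,113,.01),(190,217,.01)]: print((u,v,z),np.round(pix(p,u,v,z),4))
E
```

```text
(337, 205, 0.098) [0.61   0.1749 0.098 ]
(337, 211, 0.098) [0.607  0.1714 0.098 ]
(352, 198, 0.03) [0.6172 0.1584 0.03  ]
(352, 198, 0.06) [0.6193 0.1643 0.06  ]
(201, 317, 0.115) [0.4748 0.1791 0.115 ]
(348, 243, 0.085) [0.5951 0.1427 0.085 ]
(303, 128, 0.012) [0.6231 0.2351 0.012 ]
(202, 222, 0.012) [0.4869 0.2337 0.012 ]
(303, 113, 0.01) [0.6317 0.245  0.01  ]
(190, 217, 0.01) [0.4807 0.2452 0.01  ]
```

View pics/w1c.png

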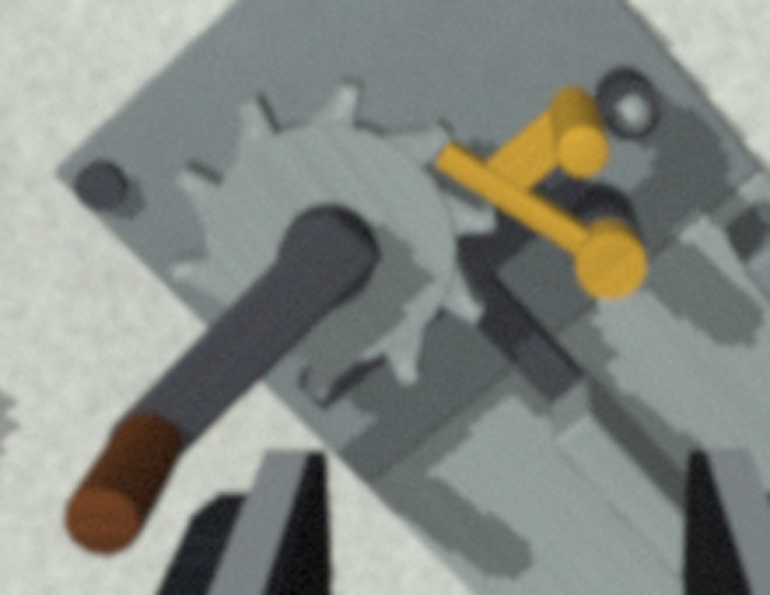

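```bash
python3 - <<'E'
from h import *
p=eyes.capture('wrist')
for u,v,z in [(346.6,213.4,.098),(354.9,245.7,.06),(210,318,.115),(273.7,238.6,.075)]: print(np.round(pix(p,u,v,z),4))
E
```

```text
[0.6114 0.1651 0.098 ]
[0.5942 0.1295 0.06  ]
[0.4796 0.1739 0.115 ]
[0.5489 0.1832 0.075 ]
```

Emit:
carry_out([
  [0, [1.6, 0.6, 0], 0],
  [0, [1.6, 0.6, -4], 0],
  [0, [1.6, 0.6, -8], 0],
  [0, [1.6, 0.6, -12], 0],
  [0, [1.6, 0.6, -12], 0],
])

```text
clock: 4.48
ee_pos: [0.6042, 0.1702, 0.104]
ee_rot: [-179.4, 0.6, 49.2]
ft_force: [-0.8, 0.7, -1.4]
grip_width: 0.0426
gripper_force: 0.0
```

Emit:
carry_out([
  [0, [0, 0, -2], 0],
  [0, [0, 0, -4.3], 0],
  [0, [0, 0, -4.3], 0],
  [-0.5, [0, 0, -4.3], 0],
  [-1, [0, 0, -4.3], 0],
])

```text
clock: 4.9
ee_pos: [0.6103, 0.1694, 0.071]
ee_rot: [179.7, -0.1, 49.2]
ft_force: [19.4, -22.7, -8.3]
grip_width: 0.0199
gripper_force: 14.4
```

Emit:
carry_out([
  [-1, [0, 0, 0], 0],
  [-1, [0, 0, 0], 0],
  [-1, [0, 0, 0], 0],
  [-1, [0, 0, 0], 0],
], squeeze=30)

```text
clock: 5.23
ee_pos: [0.6135, 0.1665, 0.0713]
ee_rot: [179.2, -0.3, 49.1]
ft_force: [17.9, -16.1, -9.2]
grip_width: 0.0111
gripper_force: 31.0
```

Emit:
carry_out([
  [-1, [0.4, -0.2, 0], 0],
  [-1, [0.8, -0.45, 0], 0],
  [-1, [1.2, -0.75, 0], 0],
  [-1, [1.5, -1.1, 0], 0],
  [-1, [1.75, -1.5, 0], 0],
])

```text
clock: 5.65
ee_pos: [0.6249, 0.1599, 0.0716]
ee_rot: [-179.7, -0.4, 49.2]
ft_force: [-2.9, 20.8, 4.9]
grip_width: 0.0109
gripper_force: 32.3
```

Emit:
carry_out([
  [-1, [0.15, -0.3, 0], 0],
  [-1, [0.25, -0.5, 0], 0],
  [-1, [0.25, -0.5, 0], 0],
  [-1, [0.25, -0.5, 0], 0],
])

```text
clock: 5.98
ee_pos: [0.6303, 0.1508, 0.0715]
ee_rot: [179.7, -0.3, 49.2]
ft_force: [5.6, 0.9, 3.9]
grip_width: 0.011
gripper_force: 32.2
```

Emit:
carry_out([
  [-1, [0.1, -0.3, 0], 0],
  [-1, [0.1, -0.3, 0], 0],
  [-1, [0.1, -0.3, 0], 0],
  [0, [0, -0.1, 0], 0],
  [0, [0, 0, 0], 0],
])

```text
clock: 6.4
ee_pos: [0.6281, 0.1504, 0.0697]
ee_rot: [179.9, -0.0, 49.2]
ft_force: [-0.0, -0.1, 0.3]
grip_width: 0.0341
gripper_force: 0.0
```

Emit:
carry_out([
  [0, [0, 0, 0], 0],
  [0, [0, 0, 4], 0],
  [0, [0, 0, 8], 0],
  [0, [-2, -4, 12], 0],
  [0, [-5, -4, 12], 0],
])

```text
clock: 6.82
ee_pos: [0.5811, 0.1083, 0.1921]
ee_rot: [179.6, -0.2, 49.1]
ft_force: [1.2, -0.5, 0.7]
grip_width: 0.0427
gripper_force: 0.0
```

```bash
python3 - <<'E'
from h import *
st(); p=eyes.capture('wrist')
cv2.imwrite('pics/w2.png',p['frame'][:,:,::-1])
for n in ['pawl_tab','pawl_pivot','drum_axis','crank_knob']: lm(p,n)
E
```

```text
t 6.82 tcp [0.5811 0.1083 0.1921] rot [179.6  -0.2  49.1] F [ 1.2 -0.5  0.7] w 0.0427 g 0.0 j [-1. 27. 72. -0. 80. 40.]
pawl_tab 0.73 [0.628  0.1458 0.0865]
pawl_pivot 0.76 [0.5909 0.1258 0.0843]
drum_axis 0.76 [0.5453 0.1774 0.0946]
```

View pics/w2.png

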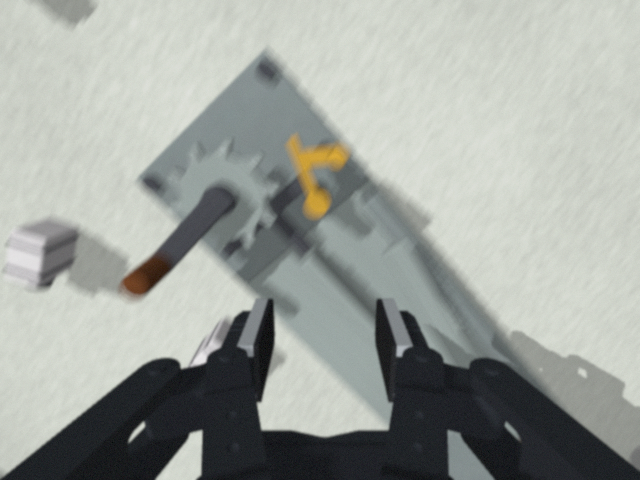

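The pawl rests off, with the tab at (345,155) and the nose clear of the wheel. Next is the crank.

Emit:
carry_out([
  [0, [-2, 1.3, 0], 7],
  [0, [-4, 2.6, 0], 14],
  [0, [-6, 4, 0], 21],
  [0, [-8, 5.3, 0], 28],
  [0, [-10.2, 6.5, 0], 35],
])

```text
clock: 7.48
ee_pos: [0.476, 0.1763, 0.1875]
ee_rot: [-179.9, 0.0, 84.6]
ft_force: [0.9, -0.1, 0.1]
grip_width: 0.0429
gripper_force: 0.0
```

Emit:
carry_out([
  [0, [0, 0, 0], 7],
  [0, [0, 0, 0], 14],
  [0, [0, 0, 0], 21],
  [0, [0, 0, 0], 28],
  [0, [0, 0, 0], 35],
])

```text
clock: 7.9
ee_pos: [0.4768, 0.1758, 0.1876]
ee_rot: [-179.9, -0.0, 119.6]
ft_force: [-0.3, -0.3, 0.0]
grip_width: 0.0423
gripper_force: 0.0
```

Emit:
carry_out([
  [0, [0, 0, 0], 7],
  [0, [0, 0, 0], 14],
  [0, [0, 0, 0], 21],
  [0, [0, 0, 0], 28],
  [0, [0, 0, 0], 35],
])

```text
clock: 8.32
ee_pos: [0.4768, 0.1757, 0.1875]
ee_rot: [-180.0, -0.1, 154.6]
ft_force: [-0.3, 0.3, 0.4]
grip_width: 0.0428
gripper_force: 0.0
```

Emit:
carry_out([
  [0, [0, 0, 0], 7],
  [0, [0, 0, 0], 12],
  [0, [0, 0, 0], 12],
  [0, [0, 0, 0], 12],
])

```text
clock: 8.65
ee_pos: [0.4766, 0.1756, 0.1877]
ee_rot: [-180.0, -0.0, 166.0]
ft_force: [0.7, 0.3, -0.5]
grip_width: 0.0425
gripper_force: 0.0
```

```bash
python3 - <<'E'
from h import *
st(); p=eyes.capture('wrist')
for n in ['drum_axis','crank_knob']: lm(p,n)
r=eyes.search_frame(p,'crank_knob'); print(r[:1])
E
```

```text
t 8.65 tcp [0.4766 0.1756 0.1877] rot [-180.   -0.  166.] F [ 0.7  0.3 -0.5] w 0.0425 g 0.0 j [  7.  20.  85.  -0.  75. -69.]
drum_axis 0.78 [0.5448 0.1783 0.0951]
crank_knob 0.68 [0.4759 0.175  0.0935]
[{'centre': [0.5262, 0.1768, 0.0581], 'p': 0.8}]
```

Emit:
carry_out([
  [0, [0.2, 0, -3], 0],
  [0, [0.2, 0, -6], 0],
  [0, [0.2, 0, -9], 0],
  [0, [0.2, 0, -10.6], 0],
  [0, [0.2, 0, -10.6], 0],
])

```text
clock: 9.27
ee_pos: [0.4764, 0.175, 0.0793]
ee_rot: [-179.9, -0.3, 166.1]
ft_force: [-0.3, 0.4, 0.7]
grip_width: 0.0429
gripper_force: 0.0
```

Emit:
carry_out([
  [-1, [0, 0, 0], 0],
  [-1, [0, 0, 0], 0],
  [-1, [0, 0, 0], 0],
  [-1, [0, 0, 0], 0],
  [-1, [0, 0, 0], 0],
], squeeze=40)

```text
clock: 9.68
ee_pos: [0.4783, 0.1751, 0.0835]
ee_rot: [180.0, 0.1, 166.2]
ft_force: [-4.8, -3.4, 8.4]
grip_width: 0.0164
gripper_force: 39.6
```

Emit:
carry_out([
  [-1, [0, 0.2, 0], -2],
  [-1, [0, 0.4, 0], -4],
  [-1, [0, 0.6, 0], -5],
  [-1, [0, 0.8, 0], -7],
  [-1, [0.03, 1.02, 0], -9],
])

```text
clock: 10.1
ee_pos: [0.4786, 0.1852, 0.0835]
ee_rot: [180.0, 0.1, 157.1]
ft_force: [-4.0, -4.1, 7.9]
grip_width: 0.0169
gripper_force: 39.9
```

Emit:
carry_out([
  [-1, [0.03, 0.2, 0], -2],
  [-1, [0.07, 0.4, 0], -4],
  [-1, [0.1, 0.6, 0], -5],
  [-1, [0.14, 0.8, 0], -7],
  [-1, [0.18, 1.0, 0], -9],
])

```text
clock: 10.52
ee_pos: [0.4805, 0.1953, 0.0835]
ee_rot: [180.0, 0.1, 148.1]
ft_force: [-1.7, -3.9, 6.9]
grip_width: 0.0166
gripper_force: 39.8
```

Emit:
carry_out([
  [-1, [0.06, 0.2, 0], -2],
  [-1, [0.12, 0.4, 0], -4],
  [-1, [0.19, 0.58, 0], -5],
  [-1, [0.26, 0.77, 0], -7],
  [-1, [0.34, 0.96, 0], -9],
])

```text
clock: 10.93
ee_pos: [0.4839, 0.2049, 0.0835]
ee_rot: [180.0, 0.1, 139.1]
ft_force: [-2.3, -4.5, 5.9]
grip_width: 0.0171
gripper_force: 39.8
```

Emit:
carry_out([
  [-1, [0.09, 0.18, 0], -2],
  [-1, [0.18, 0.37, 0], -4],
  [-1, [0.28, 0.55, 0], -5],
  [-1, [0.38, 0.73, 0], -7],
  [-1, [0.49, 0.9, 0], -9],
])

```text
clock: 11.35
ee_pos: [0.4889, 0.2139, 0.0835]
ee_rot: [179.9, 0.1, 130.1]
ft_force: [-1.5, -3.7, 5.3]
grip_width: 0.0168
gripper_force: 39.8
```

Going smoothly at about 5 N, which is the brake.

Emit:
carry_out([
  [-1, [0.12, 0.17, 0], -2],
  [-1, [0.24, 0.34, 0], -4],
  [-1, [0.36, 0.5, 0], -5],
  [-1, [0.49, 0.66, 0], -7],
  [-1, [0.62, 0.81, 0], -9],
])

```text
clock: 11.77
ee_pos: [0.4951, 0.222, 0.0835]
ee_rot: [179.9, 0.1, 121.1]
ft_force: [-2.4, -3.6, 5.5]
grip_width: 0.0167
gripper_force: 39.7
```

Emit:
carry_out([
  [-1, [0.14, 0.15, 0], -2],
  [-1, [0.28, 0.3, 0], -4],
  [-1, [0.43, 0.43, 0], -5],
  [-1, [0.58, 0.57, 0], -7],
  [-1, [0.74, 0.7, 0], -9],
])

```text
clock: 12.18
ee_pos: [0.5025, 0.229, 0.0836]
ee_rot: [179.9, 0.1, 112.1]
ft_force: [-1.9, -2.9, 5.7]
grip_width: 0.0169
gripper_force: 39.7
```

Emit:
carry_out([
  [-1, [0.16, 0.12, 0], -2],
  [-1, [0.33, 0.25, 0], -4],
  [-1, [0.5, 0.36, 0], -5],
  [-1, [0.67, 0.48, 0], -7],
  [-1, [0.84, 0.58, 0], -9],
])

```text
clock: 12.6
ee_pos: [0.5109, 0.2348, 0.0835]
ee_rot: [179.9, 0.0, 103.1]
ft_force: [-2.0, -3.9, 5.5]
grip_width: 0.0166
gripper_force: 39.7
```

Emit:
carry_out([
  [-1, [0.18, 0.1, 0], -2],
  [-1, [0.36, 0.19, 0], -4],
  [-1, [0.55, 0.28, 0], -5],
  [-1, [0.73, 0.36, 0], -7],
  [-1, [0.92, 0.44, 0], -9],
])

```text
clock: 13.02
ee_pos: [0.5201, 0.2392, 0.0835]
ee_rot: [179.9, 0.0, 94.1]
ft_force: [-2.2, -2.9, 4.1]
grip_width: 0.0167
gripper_force: 39.7
```

Emit:
carry_out([
  [-1, [0.19, 0.07, 0], -2],
  [-1, [0.39, 0.13, 0], -4],
  [-1, [0.58, 0.19, 0], -5],
  [-1, [0.78, 0.24, 0], -7],
  [-1, [0.98, 0.29, 0], -9],
])

```text
clock: 13.43
ee_pos: [0.5298, 0.2421, 0.0835]
ee_rot: [179.9, 0.0, 85.1]
ft_force: [-1.9, -3.3, 4.1]
grip_width: 0.0166
gripper_force: 39.7
```

Emit:
carry_out([
  [-1, [0.2, 0.04, 0], -2],
  [-1, [0.4, 0.07, 0], -4],
  [-1, [0.6, 0.1, 0], -5],
  [-1, [0.8, 0.12, 0], -7],
  [-1, [1.01, 0.13, 0], -9],
])

```text
clock: 13.85
ee_pos: [0.5399, 0.2435, 0.0835]
ee_rot: [179.9, -0.0, 76.1]
ft_force: [-3.5, -2.7, 6.0]
grip_width: 0.0168
gripper_force: 39.8
```

Emit:
carry_out([
  [-1, [0.2, 0.01, 0], -2],
  [-1, [0.4, 0.01, 0], -4],
  [-1, [0.61, 0, 0], -5],
  [-1, [0.81, -0.01, 0], -7],
  [-1, [1.02, -0.03, 0], -9],
])

```text
clock: 14.27
ee_pos: [0.5501, 0.2432, 0.0835]
ee_rot: [179.9, -0.0, 67.1]
ft_force: [-2.5, -3.0, 5.7]
grip_width: 0.0171
gripper_force: 39.7
```

Emit:
carry_out([
  [-1, [0.2, -0.02, 0], -2],
  [-1, [0.4, -0.05, 0], -4],
  [-1, [0.6, -0.09, 0], -5],
  [-1, [0.8, -0.13, 0], -7],
  [-1, [1.0, -0.18, 0], -9],
])

```text
clock: 14.68
ee_pos: [0.5589, 0.2417, 0.0834]
ee_rot: [-179.9, 0.0, 58.1]
ft_force: [-14.8, 0.4, 13.4]
grip_width: 0.017
gripper_force: 40.6
```

Emit:
carry_out([
  [-1, [0.1, -0.02, 0], -1],
  [-1, [0.2, -0.05, 0], -2],
  [-1, [0.3, -0.09, 0], -3],
  [-1, [0.4, -0.12, 0], -4],
  [-1, [0.4, -0.12, 0], -4],
])

```text
clock: 15.1
ee_pos: [0.5586, 0.2412, 0.0833]
ee_rot: [-179.5, 0.4, 54.3]
ft_force: [-26.6, -0.0, 18.6]
grip_width: 0.0168
gripper_force: 41.7
```

Emit:
carry_out([
  [-1, [0.05, -0.02, 0], 0],
  [-1, [0.1, -0.04, 0], 0],
  [-1, [0.15, -0.06, 0], 0],
  [-1, [0.2, -0.08, 0], 0],
  [-1, [0.2, -0.08, 0], 0],
])

```text
clock: 15.52
ee_pos: [0.5586, 0.2411, 0.0832]
ee_rot: [-179.3, 0.5, 54.3]
ft_force: [-34.9, 3.4, 22.7]
grip_width: 0.017
gripper_force: 43.0
```

The drum is at its firm stop after turning 1.86 rad. I relax, release and go to the bar knob.

Emit:
carry_out([
  [-1, [-0.2, 0.05, 0], 0],
  [-1, [-0.45, 0.1, 0], 0],
  [0, [-0.5, 0.1, 0], 0],
  [0, [-0.5, 0.1, 0], 0],
  [0, [-0.5, 0.1, 0], 0],
])

```text
clock: 15.93
ee_pos: [0.5613, 0.2406, 0.0826]
ee_rot: [180.0, -0.1, 54.2]
ft_force: [0.3, -0.8, 0.8]
grip_width: 0.0425
gripper_force: 0.0
```

Emit:
carry_out([
  [0, [0, 0, 3], 0],
  [0, [0, 0, 7], 0],
  [0, [0, -3.5, 10], 0],
  [0, [0, -7.5, 11], 0],
  [0, [0, -11, 11], 0],
])

```text
clock: 16.35
ee_pos: [0.5621, 0.1295, 0.1957]
ee_rot: [179.7, -0.2, 54.3]
ft_force: [1.3, -0.1, -0.2]
grip_width: 0.0427
gripper_force: 0.0
```

Emit:
carry_out([
  [0, [0.2, -4, 0], 7],
  [0, [0.5, -8, 0], 14],
  [0, [0.8, -12, 0], 21],
  [0, [1.2, -16, 0], 28],
  [0, [1.6, -17, 0], 35],
])

```text
clock: 16.77
ee_pos: [0.5771, -0.0441, 0.1924]
ee_rot: [179.9, 0.1, 88.0]
ft_force: [-0.4, -0.2, -0.9]
grip_width: 0.043
gripper_force: 0.0
```

```bash
python3 - <<'E'
from h import *
st(); p=eyes.capture('wrist'); save(p,'w3')
for n in ['bar_knob','bar_pivot','stop_face','platen_face','press']: lm(p,n)
p=eyes.capture('top')
for n in ['crank_knob','drum_axis','platen_face','stop_face','bar_knob','pawl_tab']: lm(p,n)
E
```

```text
t 16.77 tcp [ 0.5771 -0.0441  0.1924] rot [1.799e+02 1.000e-01 8.800e+01] F [-0.4 -0.2 -0.9] w 0.043 g 0.0 j [-16.  26.  73.  -0.  80. -14.]
bar_knob 0.79 [ 0.5871 -0.1462  0.101 ]
bar_pivot 0.65 [ 0.5747 -0.2112  0.0989]
stop_face 0.91 [ 0.6202 -0.0267  0.053 ]
platen_face 0.87 [ 0.5189 -0.0256  0.0518]
press 0.89 [ 0.571  -0.026   0.0008]
crank_knob 0.7 [0.5617 0.2405 0.0967]
stop_face 0.92 [ 0.619  -0.0285  0.0492]
bar_knob 0.92 [ 0.5863 -0.1418  0.103 ]
pawl_tab 0.48 [0.6314 0.1466 0.0825]
```

View pics/w3.png

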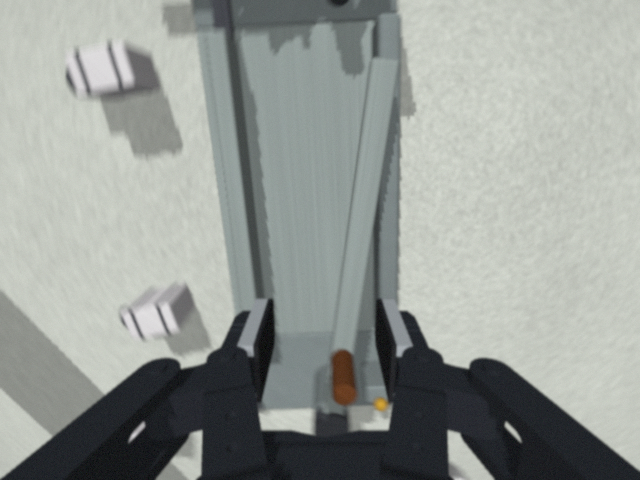

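The gap is now about 101 mm, so the drum is fully back. The moulds show at (100,68) and (158,312). The bar knob is at (343,375). Next I grip it.

Emit:
carry_out([
  [0, [0.3, -3.5, 0], -5],
  [0, [0.6, -7, 0], -9],
  [0, [0.9, -9.9, 0], -9],
  [0, [0.9, -9.9, -3], -9],
  [0, [0.9, -9.9, -6], -9],
])

```text
clock: 17.83
ee_pos: [0.5865, -0.1405, 0.1327]
ee_rot: [179.8, 0.1, 78.7]
ft_force: [-0.2, 0.7, -0.5]
grip_width: 0.0426
gripper_force: 0.0
```

Emit:
carry_out([
  [0, [0, 0, -2], 0],
  [0, [0, 0, -4.5], 0],
  [0, [0, 0, -4.5], 0],
  [-1, [0, 0, -4.5], 0],
  [-1, [0, 0, -4.5], 0],
], squeeze=40)

```text
clock: 18.25
ee_pos: [0.5865, -0.1387, 0.0888]
ee_rot: [179.9, 0.0, 78.9]
ft_force: [0.1, -0.3, 0.3]
grip_width: 0.0195
gripper_force: 0.0
```

Emit:
carry_out([
  [-1, [0, 0, 0], 0],
  [-1, [0, 0, 0], 0],
  [-1, [0, 0, 0], 0],
  [-1, [0, 0, 0], 0],
])

```text
clock: 18.58
ee_pos: [0.5866, -0.1388, 0.089]
ee_rot: [179.8, 0.0, 78.9]
ft_force: [0.9, 1.3, 6.9]
grip_width: 0.0169
gripper_force: 40.0
```

Emit:
carry_out([
  [-1, [0.24, -0.06, 0], -2],
  [-1, [0.47, -0.13, 0], -4],
  [-1, [0.71, -0.2, 0], -6],
  [-1, [0.94, -0.28, 0], -8],
  [-1, [1.16, -0.36, 0], -10],
])

```text
clock: 19.0
ee_pos: [0.5984, -0.1417, 0.089]
ee_rot: [179.8, -0.1, 68.8]
ft_force: [2.3, 3.1, 5.6]
grip_width: 0.017
gripper_force: 40.0
```

Emit:
carry_out([
  [-1, [0.22, -0.1, 0], -2],
  [-1, [0.44, -0.2, 0], -4],
  [-1, [0.66, -0.32, 0], -6],
  [-1, [0.88, -0.43, 0], -8],
  [-1, [1.09, -0.55, 0], -10],
])

```text
clock: 19.42
ee_pos: [0.6099, -0.1467, 0.089]
ee_rot: [179.8, -0.2, 58.9]
ft_force: [6.5, 5.3, 4.7]
grip_width: 0.017
gripper_force: 39.9
```

Emit:
carry_out([
  [-1, [0.2, -0.14, 0], -2],
  [-1, [0.4, -0.28, 0], -4],
  [-1, [0.6, -0.43, 0], -6],
  [-1, [0.79, -0.58, 0], -8],
  [-1, [0.97, -0.74, 0], -10],
])

```text
clock: 19.83
ee_pos: [0.6204, -0.1537, 0.089]
ee_rot: [179.7, -0.3, 48.9]
ft_force: [10.8, 7.1, 2.8]
grip_width: 0.0167
gripper_force: 39.8
```

Emit:
carry_out([
  [-1, [0.17, -0.17, 0], -2],
  [-1, [0.34, -0.35, 0], -4],
  [-1, [0.51, -0.52, 0], -6],
  [-1, [0.68, -0.7, 0], -8],
  [-1, [0.84, -0.89, 0], -10],
])

```text
clock: 20.25
ee_pos: [0.6297, -0.1624, 0.0891]
ee_rot: [179.7, -0.4, 38.9]
ft_force: [15.7, 8.9, 0.7]
grip_width: 0.0167
gripper_force: 39.5
```

Emit:
carry_out([
  [-1, [0.14, -0.2, 0], -2],
  [-1, [0.28, -0.4, 0], -4],
  [-1, [0.41, -0.6, 0], -6],
  [-1, [0.54, -0.81, 0], -8],
  [-1, [0.66, -1.02, 0], -10],
])

```text
clock: 20.67
ee_pos: [0.6366, -0.1719, 0.0891]
ee_rot: [179.8, -0.5, 28.9]
ft_force: [16.9, 11.9, 1.2]
grip_width: 0.0168
gripper_force: 39.4
```

Emit:
carry_out([
  [-1, [0.1, -0.22, 0], -2],
  [-1, [0.2, -0.45, 0], -4],
  [-1, [0.3, -0.67, 0], -6],
  [-1, [0.39, -0.9, 0], -8],
  [-1, [0.48, -1.13, 0], -10],
])

```text
clock: 21.08
ee_pos: [0.6426, -0.1832, 0.0892]
ee_rot: [179.8, -0.7, 18.9]
ft_force: [22.6, 11.9, -1.1]
grip_width: 0.0172
gripper_force: 39.2
```

Emit:
carry_out([
  [-1, [0.06, -0.24, 0], -2],
  [-1, [0.12, -0.47, 0], -4],
  [-1, [0.17, -0.71, 0], -6],
  [-1, [0.22, -0.95, 0], -8],
  [-1, [0.27, -1.19, 0], -10],
])

```text
clock: 21.5
ee_pos: [0.646, -0.1942, 0.0892]
ee_rot: [-180.0, -0.8, 8.9]
ft_force: [27.8, 13.6, -2.5]
grip_width: 0.0168
gripper_force: 39.2
```

Emit:
carry_out([
  [-1, [0.02, -0.24, 0], -2],
  [-1, [0.04, -0.47, 0], -4],
  [-1, [0.06, -0.7, 0], -6],
  [-1, [0.07, -0.95, 0], -8],
  [-1, [0.07, -1.2, 0], -9],
])

```text
clock: 21.92
ee_pos: [0.6479, -0.2082, 0.0893]
ee_rot: [179.9, -1.0, -0.1]
ft_force: [32.8, 6.9, -7.2]
grip_width: 0.0169
gripper_force: 39.3
```

Emit:
carry_out([
  [-1, [0.2, -0.2, 0], -1],
  [-1, [0.3, -0.4, 0], -2],
  [-1, [0.4, -0.6, 0], -2],
  [-1, [0.4, -0.8, 0], -2],
  [-1, [0.4, -0.8, 0], -2],
])

```text
clock: 22.33
ee_pos: [0.6476, -0.2129, 0.0891]
ee_rot: [-179.7, -0.3, -2.0]
ft_force: [9.7, 20.3, 6.9]
grip_width: 0.0172
gripper_force: 41.2
```

```bash
python3 - <<'E'
from h import *
st(); p=eyes.capture('scene'); lm(p,'bar_knob'); lm(p,'bar_pivot')
p=eyes.capture('top'); lm(p,'bar_knob'); cv2.imwrite('pics/t3.png',cv2.resize(p['frame'][150:310,190:470,::-1],None,fx=2.8,fy=2.8))
E
```

```text
t 22.33 tcp [ 0.6476 -0.2129  0.0891] rot [-179.7   -0.3   -2. ] F [ 9.7 20.3  6.9] w 0.0172 g 41.18467032909393 j [-28.  41.  63.   0.  76.  64.]
bar_knob 0.73 [ 0.6456 -0.2165  0.1018]
bar_pivot 0.58 [ 0.5739 -0.2102  0.1008]
```

View pics/t3.png

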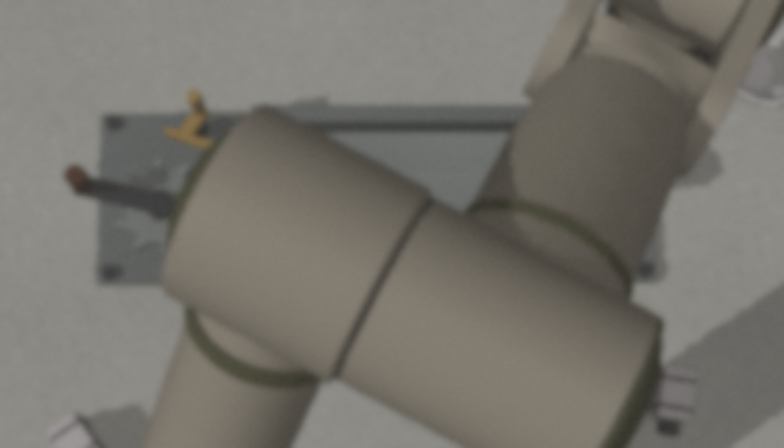

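Emit:
carry_out([
  [-1, [0, -0.3, 0], 0],
  [-1, [0, -0.3, 0], 0],
  [-1, [-0.1, 0.2, 0], 0],
  [0, [-0.1, 0.3, 0], 0],
  [0, [-0.1, 0.3, 0], 0],
])

```text
clock: 23.0
ee_pos: [0.6443, -0.2138, 0.0878]
ee_rot: [180.0, -0.0, -2.1]
ft_force: [-0.2, -0.2, -0.0]
grip_width: 0.0401
gripper_force: 0.0
```

Emit:
carry_out([
  [0, [0, 0, 1], 0],
  [0, [0, 0, 4], 0],
  [0, [0, 0, 8], 0],
  [0, [-4, 0, 11], 0],
  [0, [-8, 0, 11], 0],
])

```text
clock: 23.42
ee_pos: [0.5711, -0.2156, 0.2021]
ee_rot: [179.7, -0.5, -2.1]
ft_force: [-0.1, -0.5, 0.6]
grip_width: 0.0428
gripper_force: 0.0
```

Emit:
carry_out([
  [0, [-4, 0, 0], 0],
  [0, [-8, 0, 0], 0],
  [0, [-12, 0, 0], 0],
  [0, [-16, 0, 0], 0],
  [0, [-16, 0, 0], 0],
])

```text
clock: 23.83
ee_pos: [0.4037, -0.2131, 0.1972]
ee_rot: [-179.9, 0.2, -2.3]
ft_force: [2.0, -0.4, 0.2]
grip_width: 0.0428
gripper_force: 0.0
```

```bash
python3 - <<'E'
from h import *
st(); p=eyes.capture('scene')
for n in ['bar_knob','bar_pivot']: lm(p,n)
lm(p,'mould1_mid',5);lm(p,'mould1_head',5)
p=eyes.capture('top'); save(p,'t4')
for n in ['bar_knob','mould1_mid','mould1_head','mould2_mid','mould2_head','mould3_mid','mould3_head','mould4_mid','mould4_head']: lm(p,n,2)
E
```

```text
t 23.83 tcp [ 0.4037 -0.2131  0.1972] rot [-179.9    0.2   -2.3] F [ 2.  -0.4  0.2] w 0.0428 g 0.0 j [-43.  14.  92.  -0.  74.  50.]
bar_knob 0.83 [ 0.6428 -0.2165  0.1017]
bar_pivot 0.75 [ 0.5772 -0.2123  0.1028]
mould1_mid 0.76 [0.3508 0.2462 0.0223]
mould1_head 0.81 [0.3154 0.2286 0.0228]
mould1_head 0.72 [0.5553 0.2409 0.0932]
bar_knob 0.93 [ 0.6493 -0.2131  0.0987]
bar_knob 0.58 [0.6313 0.1475 0.0863]
mould1_mid 0.58 [0.3449 0.2472 0.0223]
mould1_mid 0.38 [ 0.5756 -0.2081  0.1041]
mould1_head 0.74 [0.319  0.2295 0.0201]
mould3_mid 0.77 [ 0.423  -0.1244  0.0252]
mould3_mid 0.23 [ 0.6445 -0.2124  0.0995]
mould3_head 0.6 [ 0.3812 -0.13    0.0217]
mould4_mid 0.83 [0.4238 0.0764 0.0249]
mould4_mid 0.42 [0.5634 0.2401 0.0963]
mould4_head 0.73 [0.387  0.0711 0.025 ]
```

View pics/t4.png

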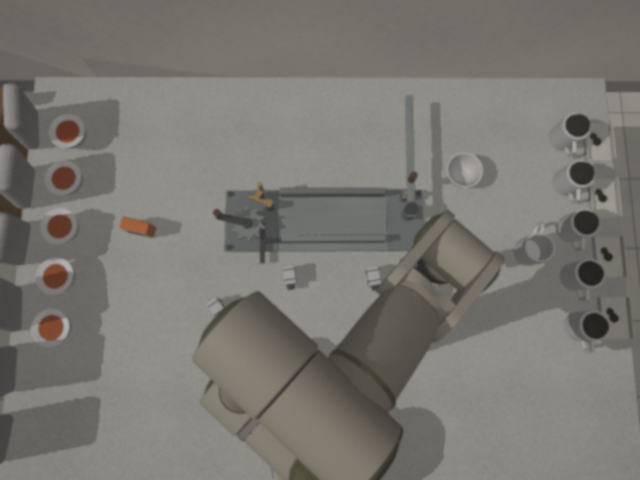

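The bar points straight out at (410,100–190) and is in its end detent. Mould 1 has been knocked to (215,303). Next I look at mould 3 from the wrist.

Emit:
carry_out([
  [0.2, [-1.5, 3, 0], 3],
  [0.2, [-3, 6, 0], 6],
  [0.2, [-4.4, 8.9, 0], 9],
  [0.2, [-4.4, 8.9, 0], 9],
])

```text
clock: 24.92
ee_pos: [0.3628, -0.1213, 0.1966]
ee_rot: [-179.9, 0.1, 7.2]
ft_force: [0.4, -0.3, 0.4]
grip_width: 0.051
gripper_force: 0.0
```

```bash
cat >> h.py <<'E'
def mould(p,near):
    """mid, head near a guess; edges angle from the cut-out top"""
    for n in ['mould1_mid','mould1_head']:
        for d in eyes.landmark_of(p,n):
            if np.linalg.norm(np.array(d['centre'])[:2]-near)<.07: print(n,round(d['p'],2),np.round(d['centre'],4)); break
E
python3 - <<'E'
from h import *
st(); p=eyes.capture('wrist'); save(p,'w4')
for g in [(.423,-.124),(.39,-.257)]: mould(p,g)
for n in ['mould2_mid','mould3_mid','mould2_head','mould3_head']: lm(p,n,3)
E
```

```text
t 24.92 tcp [ 0.3628 -0.1213  0.1966] rot [-1.799e+02  1.000e-01  7.200e+00] F [ 0.4 -0.3  0.4] w 0.051 g 0.0 j [-36.   7. 102.   0.  72.  46.]
mould2_mid 0.73 [ 0.3847 -0.2566  0.0199]
mould3_mid 0.82 [ 0.4192 -0.1242  0.0225]
mould2_head 0.74 [0.4272 0.0798 0.0233]
mould2_head 0.68 [ 0.3473 -0.2475  0.0216]
mould3_head 0.66 [ 0.385  -0.1286  0.0222]
```

View pics/w4.png

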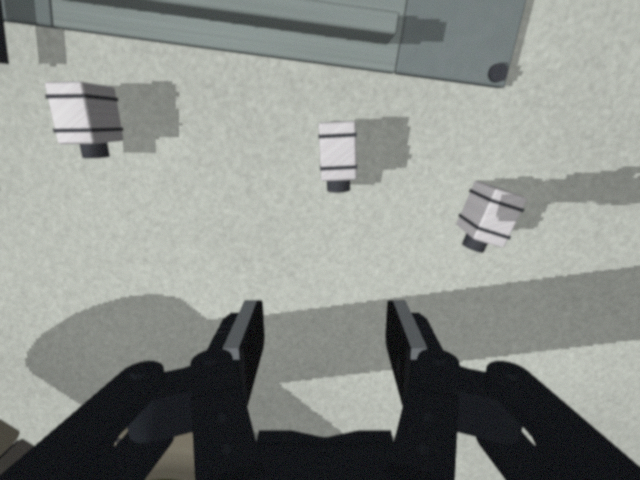

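The picture shows m4 at (85,115), m3 at (338,155) and m2 at (490,215), all with their heads towards the robot. m3 is aligned with the tool.

Emit:
carry_out([
  [0.2, [2.9, -0.15, -3], 0],
  [0.2, [5.7, -0.3, -6], 0],
  [0.2, [5.7, -0.3, -10], 0],
  [0.2, [5.7, -0.3, -13], 0],
  [0.2, [5.7, -0.3, -13], 0],
])

```text
clock: 25.78
ee_pos: [0.4203, -0.1272, 0.0623]
ee_rot: [-179.6, 0.4, 6.9]
ft_force: [-1.2, 0.9, -0.3]
grip_width: 0.0513
gripper_force: 0.0
```

Emit:
carry_out([
  [0.2, [0, 0, -2], 0],
  [0.2, [0, 0, -4], 0],
  [0.2, [0, 0, -5.2], 0],
  [0.2, [0, 0, -5.2], 0],
  [-0.2, [0, 0, -5.2], 0],
], squeeze=40)

```text
clock: 26.2
ee_pos: [0.4229, -0.1288, 0.0158]
ee_rot: [180.0, -0.0, 6.9]
ft_force: [0.3, 0.5, 1.1]
grip_width: 0.04
gripper_force: 1.5
```

Emit:
carry_out([
  [-1, [0, 0, 0], 0],
  [-1, [0, 0, 0], 0],
  [-1, [0, 0, 0], 0],
  [-1, [0, 0, 0], 0],
])

```text
clock: 26.53
ee_pos: [0.4231, -0.1287, 0.0163]
ee_rot: [179.9, -0.1, 6.9]
ft_force: [-1.6, 1.0, 8.5]
grip_width: 0.0273
gripper_force: 40.4
```

Emit:
carry_out([
  [-1, [0, 0, 3], 0],
  [-1, [0, 0, 6], 0],
  [-1, [2, 1, 9], -3],
  [-1, [5, 2.5, 9], -6],
  [-1, [8, 4, 9], -7.3],
])

```text
clock: 26.95
ee_pos: [0.504, -0.0883, 0.1078]
ee_rot: [179.9, -0.3, -0.6]
ft_force: [-0.1, -0.6, -3.3]
grip_width: 0.0273
gripper_force: 41.1
```

Emit:
carry_out([
  [-1, [3, 1.5, 0], 0],
  [-1, [6, 2.8, 0], 0],
  [-1, [7.2, 3.3, 0], 0],
  [-1, [7.2, 3.3, -2], 0],
  [-1, [7.2, 3.3, -3], 0],
])

```text
clock: 27.37
ee_pos: [0.5744, -0.0547, 0.074]
ee_rot: [-180.0, 0.0, -0.3]
ft_force: [-1.0, 0.4, -3.4]
grip_width: 0.0273
gripper_force: 40.9
```

```bash
python3 - <<'E'
from h import *
st(); p=eyes.capture('wrist'); save(p,'w5')
lm(p,'stop_face');lm(p,'platen_face');lm(p,'mould3_mid',2)
E
```

```text
t 27.37 tcp [ 0.5744 -0.0547  0.074 ] rot [-180.     0.    -0.3] F [-1.   0.4 -3.4] w 0.0273 g 40.92432975769043 j [-17.  33.  83.  -0.  64.  73.]
stop_face 0.64 [ 0.6201 -0.0254  0.0535]
platen_face 0.76 [ 0.5142 -0.0283  0.0508]
mould3_mid 0.88 [ 0.5711 -0.05    0.0827]
```

View pics/w5.png

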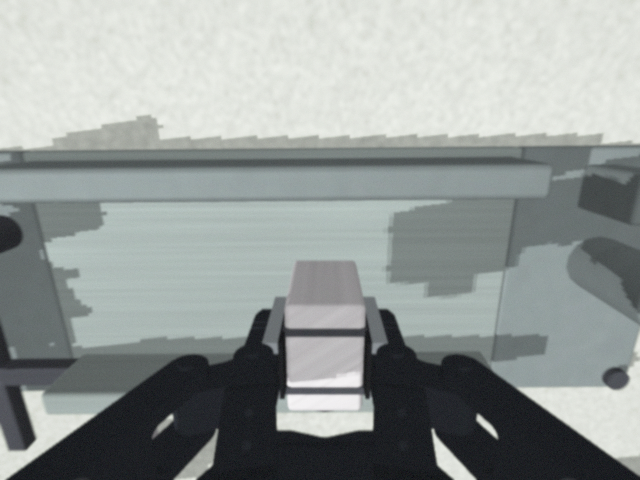

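The mould is square to the stop bar, whose edge runs along row 200, with about 20 mm to spare on each side. I lower it.

Emit:
carry_out([
  [-1, [0, 0, -1.5], 0],
  [-1, [0, 0, -3], 0],
  [-1, [0, 0, -4], 0],
  [-1, [0, 0, -4.4], 0],
  [-1, [0, 0, -4.6], 0],
])

```text
clock: 27.98
ee_pos: [0.5743, -0.0556, 0.0288]
ee_rot: [-180.0, 0.0, -0.4]
ft_force: [0.1, 0.9, -2.8]
grip_width: 0.0271
gripper_force: 41.0
```

Emit:
carry_out([
  [-1, [0, 0, 0], 0],
  [-0.3, [0, 0, 0], 0],
  [0, [0, 0, 0], 0],
  [0, [0, 0, 0], 0],
  [0, [0, 0, 0.5], 0],
])

```text
clock: 28.4
ee_pos: [0.5742, -0.0553, 0.0338]
ee_rot: [-180.0, 0.0, -0.4]
ft_force: [-0.9, 0.1, -0.2]
grip_width: 0.0428
gripper_force: 0.0
```

Emit:
carry_out([
  [0, [0, 0, 3], 0],
  [0, [0, 0, 6], 0],
  [0, [0, 0, 10], 0],
  [0, [-4, -3, 13], -3],
  [0.2, [-8, -7, 15], -6],
])

```text
clock: 28.82
ee_pos: [0.5182, -0.1029, 0.174]
ee_rot: [179.9, -0.3, -6.4]
ft_force: [-0.0, -0.6, 0.2]
grip_width: 0.0509
gripper_force: 0.0
```

Emit:
carry_out([
  [0.2, [-4, -3.5, 0], -4],
  [0.2, [-8, -7, 0], -8],
  [0.2, [-12, -10.5, 0], -8],
  [0.2, [-14.5, -12.5, 0], -8],
  [0.2, [-14.5, -12.5, 0], -8],
])

```text
clock: 29.23
ee_pos: [0.3703, -0.2299, 0.1716]
ee_rot: [179.9, -0.0, -14.5]
ft_force: [1.1, 0.1, -0.3]
grip_width: 0.0514
gripper_force: 0.0
```

```bash
python3 - <<'E'
from h import *
st(); p=eyes.capture('wrist'); save(p,'w6')
for n in ['mould2_mid','mould2_head','mould3_mid','mould3_head']: lm(p,n,2)
E
```

```text
t 29.23 tcp [ 0.3703 -0.2299  0.1716] rot [179.9  -0.  -14.5] F [ 1.1  0.1 -0.3] w 0.0514 g 0.0 j [-47.  14.  97.  -0.  69.  57.]
mould2_mid 0.96 [ 0.3865 -0.2576  0.0215]
mould2_head 0.71 [ 0.349  -0.2516  0.019 ]
mould3_head 0.6 [ 0.5363 -0.0539  0.0365]
```

Emit:
carry_out([
  [0.2, [1.7, -2.8, 0], 0],
  [0.2, [1.7, -2.8, -3], 0],
  [0.2, [1.7, -2.8, -6], 0],
  [0.2, [1.7, -2.8, -10], 0],
  [0.2, [1.7, -2.8, -10], 0],
])

```text
clock: 29.9
ee_pos: [0.3884, -0.2532, 0.0658]
ee_rot: [-179.7, 0.5, -14.3]
ft_force: [-1.2, 0.4, -1.5]
grip_width: 0.0513
gripper_force: 0.0
```

Emit:
carry_out([
  [0.2, [0, 0, -2], 0],
  [0.2, [0, 0, -4], 0],
  [0.2, [0, 0, -5.5], 0],
  [0.2, [0, 0, -5.5], 0],
  [-0.2, [0, 0, -5.5], 0],
])

```text
clock: 30.32
ee_pos: [0.3906, -0.2562, 0.0169]
ee_rot: [180.0, -0.0, -14.3]
ft_force: [-0.3, 0.9, 0.1]
grip_width: 0.0404
gripper_force: 0.0
```

Emit:
carry_out([
  [-0.5, [0, 0, 0], 0],
  [-1, [0, 0, 0], 0],
  [-1, [0, 0, 0], 0],
  [-1, [0, 0, 0], 0],
  [-1, [0, 0, 0], 0],
])

```text
clock: 30.73
ee_pos: [0.3908, -0.2571, 0.0177]
ee_rot: [179.9, -0.2, -14.4]
ft_force: [0.7, -0.3, 7.9]
grip_width: 0.0279
gripper_force: 39.3
```

Emit:
carry_out([
  [-1, [0, 0, 3], 0],
  [-1, [0, 0, 6], 0],
  [-1, [2, 1.5, 9], 4],
  [-1, [5, 4, 9], 9],
  [-1, [8, 6.5, 9], 14],
])

```text
clock: 31.15
ee_pos: [0.471, -0.191, 0.1086]
ee_rot: [179.9, -0.2, -0.3]
ft_force: [0.2, -1.1, -3.6]
grip_width: 0.0277
gripper_force: 40.7
```

Emit:
carry_out([
  [-1, [3, 2.2, 0], 0],
  [-1, [6, 4.4, 0], 0],
  [-1, [9, 6.6, 0], 0],
  [-1, [10.6, 7.6, 0], 0],
  [-1, [10.6, 7.6, -3], 0],
])

```text
clock: 31.57
ee_pos: [0.5812, -0.1135, 0.0809]
ee_rot: [179.8, -0.7, -0.2]
ft_force: [0.1, -0.4, -3.7]
grip_width: 0.0276
gripper_force: 40.7
```

Emit:
carry_out([
  [-1, [0, 0, 0], 0],
  [-1, [0, 0, 0], 0],
])

```text
clock: 31.73
ee_pos: [0.5746, -0.1147, 0.0753]
ee_rot: [-179.9, 0.2, -0.4]
ft_force: [-0.4, -0.2, -3.2]
grip_width: 0.0275
gripper_force: 40.7
```

```bash
python3 - <<'E'
from h import *
st(); p=eyes.capture('wrist')
lm(p,'mould3_mid',2);lm(p,'mould3_head',2);lm(p,'mould2_mid',2)
E
```

```text
t 31.73 tcp [ 0.5746 -0.1147  0.0753] rot [-179.9    0.2   -0.4] F [-0.4 -0.2 -3.2] w 0.0275 g 40.68553201526811 j [-23.  34.  81.  -0.  65.  68.]
mould3_mid 0.89 [ 0.5728 -0.0537  0.0361]
mould3_mid 0.28 [ 0.5306 -0.1098  0.0801]
mould3_head 0.69 [ 0.5382 -0.0539  0.0378]
mould2_mid 0.76 [ 0.5696 -0.1152  0.0768]
mould2_mid 0.28 [ 0.5714 -0.0294  0.0011]
```

Emit:
carry_out([
  [-1, [0.2, 0, -1.5], 0],
  [-1, [0.2, 0, -3], 0],
  [-1, [0.2, 0, -4], 0],
  [-1, [0.2, 0, -4.4], 0],
  [-1, [0.2, 0, -4.6], 0],
])

```text
clock: 32.35
ee_pos: [0.5776, -0.1155, 0.0297]
ee_rot: [-180.0, 0.0, -0.4]
ft_force: [-1.4, 0.4, 2.6]
grip_width: 0.0279
gripper_force: 41.5
```

Emit:
carry_out([
  [-1, [0, 0, 0], 0],
  [-0.3, [0, 0, 0], 0],
  [0, [0, 0, 0], 0],
  [0, [0, 0, 0], 0],
  [0, [0, 0, 0.5], 0],
])

```text
clock: 32.77
ee_pos: [0.5776, -0.1153, 0.0348]
ee_rot: [-180.0, 0.0, -0.4]
ft_force: [-0.2, -0.0, 0.1]
grip_width: 0.0429
gripper_force: 0.0
```

Emit:
carry_out([
  [0, [0, 0, 3], 0],
  [0, [0, 0, 6], 0],
  [0, [0, 0, 10], 0],
  [0, [-4, 3, 13], 3],
  [0.2, [-7, 6, 15], 6],
])

```text
clock: 33.18
ee_pos: [0.5222, -0.0692, 0.1775]
ee_rot: [179.9, -0.2, 5.6]
ft_force: [-0.3, 0.4, 0.2]
grip_width: 0.0509
gripper_force: 0.0
```

Emit:
carry_out([
  [0.2, [-3, 3, 0], 2],
  [0.2, [-6, 6, 0], 2],
  [0.2, [-9, 9, 0], 2],
  [0.2, [-12, 12, 0], 2],
  [0.2, [-14, 13, 0], 2],
])

```text
clock: 33.6
ee_pos: [0.3792, 0.0638, 0.1756]
ee_rot: [-180.0, -0.0, 7.7]
ft_force: [0.8, -0.0, 0.3]
grip_width: 0.0513
gripper_force: 0.0
```

```bash
python3 - <<'E'
from h import *
st(); p=eyes.capture('wrist'); save(p,'w7')
for n in ['mould4_mid','mould4_head','mould1_mid','mould1_head']: lm(p,n,2)
E
```

```text
t 33.6 tcp [0.3792 0.0638 0.1756] rot [-180.    -0.     7.7] F [ 0.8 -0.   0.3] w 0.0513 g 0.0 j [ -8.   9. 104.   0.  68.  74.]
mould4_mid 0.56 [0.4261 0.079  0.0229]
mould4_head 0.7 [0.3852 0.0745 0.0249]
mould4_head 0.67 [ 0.5156 -0.0292  0.055 ]
mould1_mid 0.89 [0.3473 0.2483 0.0256]
mould1_head 0.96 [0.3185 0.2244 0.0208]
```

View pics/w7.png

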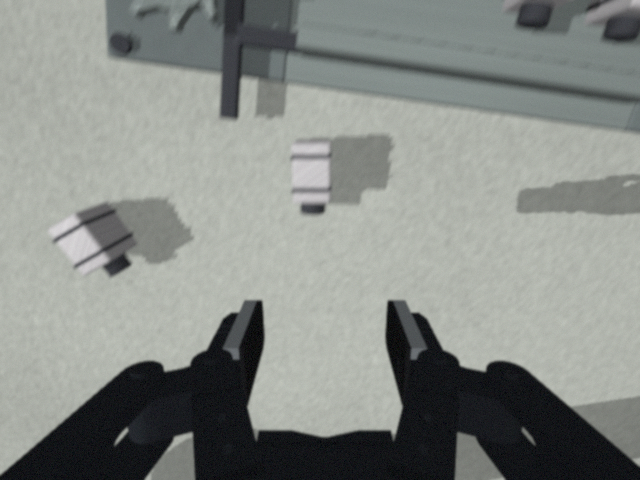

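m4 is at (311,175), aligned with the tool. m1 is at (93,237), turned about 40° clockwise relative to the tool. Two moulds stand on the bed at upper right.

Emit:
carry_out([
  [0.2, [3, 1, 0], 0],
  [0.2, [4.6, 1.3, -3], 0],
  [0.2, [4.6, 1.3, -6], 0],
  [0.2, [4.6, 1.3, -10], 0],
  [0.2, [4.6, 1.3, -10], 0],
])

```text
clock: 34.27
ee_pos: [0.4261, 0.074, 0.0699]
ee_rot: [-179.9, 0.6, 7.5]
ft_force: [-1.8, -1.0, -1.1]
grip_width: 0.0512
gripper_force: 0.0
```

Emit:
carry_out([
  [0.2, [0, 0, -2], 0],
  [0.2, [0, 0, -4], 0],
  [0.2, [0, 0, -5.9], 0],
  [0.2, [0, 0, -5.9], 0],
  [-0.2, [0, 0, -5.9], 0],
])

```text
clock: 34.68
ee_pos: [0.4288, 0.074, 0.0169]
ee_rot: [-180.0, 0.0, 7.5]
ft_force: [0.2, -0.3, 0.3]
grip_width: 0.0403
gripper_force: 0.0
```

Emit:
carry_out([
  [-0.5, [0, 0, 0], 0],
  [-1, [0, 0, 0], 0],
  [-1, [0, 0, 0], 0],
  [-1, [0, 0, 0], 0],
  [-1, [0, 0, 0], 0],
])

```text
clock: 35.1
ee_pos: [0.4292, 0.0743, 0.0176]
ee_rot: [179.9, -0.2, 7.6]
ft_force: [0.5, 0.4, 7.6]
grip_width: 0.0274
gripper_force: 40.6
```

Emit:
carry_out([
  [-1, [0, 0, 3], 0],
  [-1, [0, 0, 6], 0],
  [-1, [2, -1, 9], -3],
  [-1, [5, -2.5, 9], -6],
  [-1, [8, -4, 9], -8],
])

```text
clock: 35.52
ee_pos: [0.5094, 0.034, 0.1091]
ee_rot: [179.9, -0.3, -0.5]
ft_force: [0.2, -0.7, -2.1]
grip_width: 0.0271
gripper_force: 41.4
```

Emit:
carry_out([
  [-1, [3, -1.2, 0], 0],
  [-1, [6, -2.4, 0], 0],
  [-1, [6.9, -2.8, 0], 0],
  [-1, [6.9, -2.8, -2], 0],
  [-1, [6.9, -2.8, -3], 0],
])

```text
clock: 35.93
ee_pos: [0.5767, 0.0061, 0.0752]
ee_rot: [-180.0, 0.1, -0.4]
ft_force: [-1.5, 0.1, -3.7]
grip_width: 0.0273
gripper_force: 41.2
```

Emit:
carry_out([
  [-1, [0, 0, 0], 0],
  [-1, [0, 0, 0], 0],
])

```text
clock: 36.1
ee_pos: [0.5763, 0.0067, 0.0762]
ee_rot: [-180.0, 0.1, -0.4]
ft_force: [0.1, 0.2, -1.8]
grip_width: 0.0272
gripper_force: 41.2
```

```bash
python3 - <<'E'
from h import *
st(); p=eyes.capture('wrist')
lm(p,'mould4_mid',2)
E
```

```text
t 36.1 tcp [0.5763 0.0067 0.0762] rot [-1.8e+02  1.0e-01 -4.0e-01] F [ 0.1  0.2 -1.8] w 0.0272 g 41.18557691574097 j [-11.  33.  83.  -0.  64.  79.]
mould4_mid 0.86 [0.5739 0.0048 0.0823]
mould4_mid 0.4 [ 0.5721 -0.0535  0.0364]
```

Emit:
carry_out([
  [-1, [0.1, 0, -1.5], 0],
  [-1, [0.1, 0, -3], 0],
  [-1, [0.1, 0, -4], 0],
  [-1, [0.1, 0, -4.4], 0],
  [-1, [0.1, 0, -4.65], 0],
])

```text
clock: 36.62
ee_pos: [0.5779, 0.0066, 0.0296]
ee_rot: [-180.0, 0.0, -0.4]
ft_force: [-8.4, 2.3, 31.3]
grip_width: 0.0273
gripper_force: 46.2
```

Emit:
carry_out([
  [-1, [0, 0, 0], 0],
  [-0.3, [0, 0, 0], 0],
  [0, [0, 0, 0], 0],
  [0, [0, 0, 0], 0],
  [0, [0, 0, 0.5], 0],
])

```text
clock: 37.03
ee_pos: [0.5777, 0.0065, 0.0344]
ee_rot: [-180.0, 0.0, -0.4]
ft_force: [0.5, -0.1, 0.5]
grip_width: 0.0428
gripper_force: 0.0
```

Emit:
carry_out([
  [0, [0, 0, 3], 0],
  [0, [0, 0, 6], 0],
  [0, [0, 0, 10], 0],
  [0, [-3.5, 3, 13], 5],
  [0.2, [-7, 6, 14], 10],
])

```text
clock: 37.45
ee_pos: [0.5226, 0.0545, 0.1728]
ee_rot: [179.9, -0.4, 9.7]
ft_force: [-0.1, 0.9, 0.7]
grip_width: 0.0512
gripper_force: 0.0
```

Emit:
carry_out([
  [0.2, [-3, 2.8, 0], 6],
  [0.2, [-6, 5.6, 0], 12],
  [0.2, [-9, 8.4, 0], 18],
  [0.2, [-12, 11, 0], 23],
  [0.2, [-15, 14, 0], 23],
])

```text
clock: 37.87
ee_pos: [0.37, 0.1953, 0.17]
ee_rot: [180.0, -0.1, 32.8]
ft_force: [0.4, 0.4, 0.3]
grip_width: 0.0516
gripper_force: 0.0
```

Emit:
carry_out([
  [0.2, [-2, 2, 0], 0],
  [0.2, [-2, 2, 0], 0],
  [0.2, [-2, 2, 0], 0],
])

```text
clock: 38.12
ee_pos: [0.351, 0.2154, 0.17]
ee_rot: [180.0, -0.1, 32.7]
ft_force: [0.2, 0.6, 0.2]
grip_width: 0.0511
gripper_force: 0.0
```

```bash
python3 - <<'E'
from h import *
st(); p=eyes.capture('wrist'); save(p,'w8')
for n in ['mould1_mid','mould1_head']: lm(p,n,2)
E
```

```text
t 38.12 tcp [0.351  0.2154 0.17  ] rot [ 1.80e+02 -1.00e-01  3.27e+01] F [0.2 0.6 0.2] w 0.0511 g 0.0 j [ 15.  12. 101.  -0.  68.  72.]
mould1_mid 0.91 [0.3463 0.2475 0.027 ]
mould1_head 0.83 [0.3207 0.2259 0.0234]
```

View pics/w8.png

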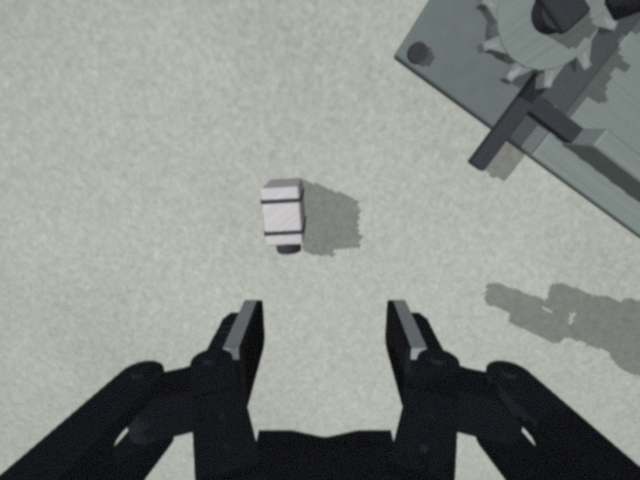

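m1 is at (283,213), aligned with the tool.

Emit:
carry_out([
  [0.2, [-0.2, 3.3, 0], 2],
  [0.2, [-0.2, 3.3, -3], 2],
  [0.2, [-0.2, 3.3, -6], 2],
  [0.2, [-0.2, 3.3, -10], 2],
  [0.2, [-0.2, 3.3, -10], 2],
])

```text
clock: 38.68
ee_pos: [0.3477, 0.246, 0.0644]
ee_rot: [-179.8, 0.6, 34.5]
ft_force: [-0.9, -0.9, -0.9]
grip_width: 0.0514
gripper_force: 0.0
```

Emit:
carry_out([
  [0.2, [0, 0, -2], 0],
  [0.2, [0, 0, -4], 0],
  [0.2, [0, 0, -5.3], 0],
  [0.2, [0, 0, -5.3], 0],
  [-0.2, [0, 0, -5.3], 0],
])

```text
clock: 39.1
ee_pos: [0.3506, 0.2474, 0.0173]
ee_rot: [180.0, -0.0, 34.5]
ft_force: [0.1, 0.6, -0.0]
grip_width: 0.0405
gripper_force: 0.0
```

Emit:
carry_out([
  [-0.5, [0, 0, 0], 0],
  [-1, [0, 0, 0], 0],
  [-1, [0, 0, 0], 0],
  [-1, [0, 0, 0], 0],
  [-1, [0, 0, 0], 0],
])

```text
clock: 39.52
ee_pos: [0.3508, 0.2478, 0.0178]
ee_rot: [179.9, -0.2, 34.6]
ft_force: [-0.8, -1.1, 7.5]
grip_width: 0.0275
gripper_force: 40.5
```

Emit:
carry_out([
  [-1, [0, 0, 3], 0],
  [-1, [0, 0, 6], 0],
  [-1, [1, -2, 9], -6],
  [-1, [3, -5, 9], -12],
  [-1, [5, -8, 9], -18],
])

```text
clock: 39.93
ee_pos: [0.4006, 0.1671, 0.1088]
ee_rot: [180.0, -0.3, 16.4]
ft_force: [1.4, 0.1, -2.7]
grip_width: 0.0273
gripper_force: 40.9
```

Emit:
carry_out([
  [-1, [3, -2, 0], -6],
  [-1, [6, -4, 0], -12],
  [-1, [9, -6, 0], -17],
  [-1, [12, -8, 0], -17],
  [-1, [15, -9.5, 0], -17],
])

```text
clock: 40.35
ee_pos: [0.5509, 0.0707, 0.1072]
ee_rot: [180.0, -0.0, -0.5]
ft_force: [0.4, 0.6, -2.5]
grip_width: 0.0275
gripper_force: 40.8
```

Emit:
carry_out([
  [-1, [2.6, -0.7, 0], 0],
  [-1, [2.6, -0.7, 0], 0],
  [-1, [2.6, -0.7, -3], 0],
  [-1, [2.6, -0.7, -3], 0],
  [-1, [2.6, -0.7, -3], 0],
])

```text
clock: 40.77
ee_pos: [0.5745, 0.0658, 0.076]
ee_rot: [-180.0, 0.2, -0.4]
ft_force: [0.5, 0.2, -1.4]
grip_width: 0.0275
gripper_force: 40.7
```

```bash
python3 - <<'E'
from h import *
st(); p=eyes.capture('wrist')
lm(p,'mould1_mid',2)
E
```

```text
t 40.77 tcp [0.5745 0.0658 0.076 ] rot [-180.     0.2   -0.4] F [ 0.5  0.2 -1.4] w 0.0275 g 40.68825602531433 j [-5. 33. 82. -0. 64. 85.]
mould1_mid 0.74 [0.5731 0.0653 0.0832]
```

Emit:
carry_out([
  [-1, [0.1, 0, -1.5], 0],
  [-1, [0.1, 0, -3], 0],
  [-1, [0.1, 0, -4], 0],
  [-1, [0.1, 0, -4.4], 0],
  [-1, [0.1, 0, -4.6], 0],
])

```text
clock: 41.28
ee_pos: [0.5767, 0.0657, 0.0305]
ee_rot: [180.0, -0.0, -0.4]
ft_force: [0.1, 0.6, -2.5]
grip_width: 0.0272
gripper_force: 40.9
```

Emit:
carry_out([
  [-1, [0, 0, 0], 0],
  [-0.3, [0, 0, 0], 0],
  [0, [0, 0, 0], 0],
  [0, [0, 0, 0], 0],
  [0, [0, 0, 0.5], 0],
])

```text
clock: 41.7
ee_pos: [0.5765, 0.0656, 0.0352]
ee_rot: [-180.0, 0.0, -0.4]
ft_force: [-0.0, 0.4, -0.1]
grip_width: 0.043
gripper_force: 0.0
```

Emit:
carry_out([
  [0, [0, 0, 3], 0],
  [0, [0, 0, 6], 0],
  [0, [0, 0, 10], 0],
  [0, [2, 3, 13], 6],
  [0, [4, 5, 14], 13],
])

```text
clock: 42.12
ee_pos: [0.6175, 0.1159, 0.1811]
ee_rot: [179.9, -0.4, 12.8]
ft_force: [1.8, -0.4, 0.5]
grip_width: 0.0426
gripper_force: 0.0
```

Emit:
carry_out([
  [0, [0, 0, 0], 7],
  [0, [0, 0, 0], 14],
  [0, [0, 0, 0], 21],
  [0, [0, 0, 0], 28],
  [0, [0, 0, 0], 35],
])

```text
clock: 42.53
ee_pos: [0.6166, 0.1157, 0.1759]
ee_rot: [180.0, -0.0, 47.9]
ft_force: [-0.2, 0.1, -0.5]
grip_width: 0.0426
gripper_force: 0.0
```

Emit:
carry_out([
  [0, [0, 0, 0], 1],
  [0, [0, 0, 0], 1],
])

```text
clock: 42.7
ee_pos: [0.6166, 0.1157, 0.1758]
ee_rot: [180.0, -0.0, 48.5]
ft_force: [-0.5, 0.4, -0.8]
grip_width: 0.0427
gripper_force: 0.0
```

```bash
python3 - <<'E'
from h import *
st(); p=eyes.capture('wrist'); lm(p,'pawl_tab'); lm(p,'pawl_pivot')
p=eyes.capture('scene')
for n in ['mould1_mid','mould1_head','mould2_mid','mould2_head','mould3_mid','mould3_head','mould4_mid','mould4_head']: lm(p,n)
E
```

```text
t 42.7 tcp [0.6166 0.1157 0.1758] rot [180.   -0.   48.5] F [-0.5  0.4 -0.8] w 0.0427 g 0.0 j [-0. 32. 66. -0. 82. 41.]
pawl_tab 0.82 [0.6262 0.1452 0.0806]
pawl_pivot 0.82 [0.5922 0.1285 0.0848]
mould1_mid 0.77 [0.5789 0.063  0.0353]
mould1_head 0.78 [0.5342 0.0626 0.0348]
mould2_mid 0.89 [ 0.5706 -0.1136  0.0354]
mould2_head 0.76 [ 0.5376 -0.1169  0.038 ]
mould3_mid 0.72 [ 0.5726 -0.0562  0.0374]
mould3_head 0.74 [ 0.5399 -0.0515  0.0332]
mould4_mid 0.59 [0.5754 0.0085 0.033 ]
mould4_head 0.79 [0.5394 0.0057 0.0385]
```

Emit:
carry_out([
  [0, [1.2, 3.3, 0], 0],
  [0, [1.2, 3.3, -3], 0],
  [0, [1.2, 3.3, -6], 0],
  [0, [1.2, 3.3, -7], 0],
  [0, [1.2, 3.3, -7], 0],
])

```text
clock: 43.72
ee_pos: [0.6274, 0.1485, 0.1026]
ee_rot: [-179.8, 0.2, 48.6]
ft_force: [0.2, -0.4, 1.1]
grip_width: 0.0428
gripper_force: 0.0
```

Emit:
carry_out([
  [0, [0, 0, -2], 0],
  [0, [0, 0, -3.7], 0],
  [0, [0, 0, -3.7], 0],
  [-0.5, [0, 0, -3.7], 0],
  [-1, [0, 0, -3.7], 0],
], squeeze=30)

```text
clock: 44.13
ee_pos: [0.6296, 0.1485, 0.0704]
ee_rot: [179.9, -0.1, 48.6]
ft_force: [0.3, -0.0, 0.3]
grip_width: 0.0192
gripper_force: 0.0
```

Emit:
carry_out([
  [-1, [0, 0, 0], 0],
  [-1, [0, 0, 0], 0],
  [-1, [0, 0, 0], 0],
  [-1, [0, 0, 0], 0],
])

```text
clock: 44.47
ee_pos: [0.6304, 0.1482, 0.0704]
ee_rot: [179.8, -0.2, 48.6]
ft_force: [4.7, -3.6, 6.4]
grip_width: 0.0109
gripper_force: 29.9
```

Emit:
carry_out([
  [-1, [-0.15, 0.3, 0], 0],
  [-1, [-0.35, 0.6, 0], 0],
  [-1, [-0.65, 0.9, 0], 0],
  [-1, [-1.0, 1.2, 0], 0],
  [-1, [-1.4, 1.45, 0], 0],
])

```text
clock: 44.88
ee_pos: [0.6162, 0.1638, 0.0703]
ee_rot: [179.8, -0.3, 48.6]
ft_force: [5.2, 1.3, 2.5]
grip_width: 0.0111
gripper_force: 30.0
```

Emit:
carry_out([
  [-1, [-0.1, 0, 0], 0],
  [0, [-0.1, 0, 0], 0],
  [0, [-0.1, 0, 0], 0],
  [0.2, [-0.1, 0, 0], 0],
  [0.2, [-0.1, 0, 0], 0],
])

```text
clock: 45.3
ee_pos: [0.6133, 0.163, 0.068]
ee_rot: [-180.0, 0.0, 48.6]
ft_force: [0.1, 0.4, 1.1]
grip_width: 0.0509
gripper_force: 0.0
```

Emit:
carry_out([
  [0.2, [0, 0, 3], 0],
  [0.2, [0, 0, 7], 0],
  [0.2, [0, 0, 11], 0],
  [0.2, [-3, -3, 13], 0],
  [0.2, [-6, -6, 15], 0],
])

```text
clock: 45.72
ee_pos: [0.5603, 0.1098, 0.2153]
ee_rot: [179.9, -0.1, 48.7]
ft_force: [0.8, -0.5, -0.1]
grip_width: 0.0511
gripper_force: 0.0
```

Emit:
carry_out([
  [0.2, [-4, 0, 0], 0],
  [0.2, [-8, 0, 0], 0],
  [0.2, [-12, 0, 2], 0],
  [0.2, [-16, 0, 3], 0],
  [0.2, [-16, 0, 3], 0],
])

```text
clock: 46.13
ee_pos: [0.3954, 0.1102, 0.2457]
ee_rot: [180.0, -0.0, 48.6]
ft_force: [1.2, -0.1, 0.9]
grip_width: 0.0513
gripper_force: 0.0
```

```bash
python3 - <<'E'
from h import *
st(); p=eyes.capture('wrist'); save(p,'w9')
for n in ['pawl_tab','pawl_pivot','platen_face','stop_face','bar_knob','crank_knob']: lm(p,n)
q=eyes.capture('top'); lm(q,'bar_knob');lm(q,'pawl_tab');lm(q,'platen_face')
E
```

```text
t 46.13 tcp [0.3954 0.1102 0.2457] rot [180.   -0.   48.6] F [ 1.2 -0.1  0.9] w 0.0513 g 0.0 j [-1.  7. 93.  0. 80. 40.]
pawl_pivot 0.58 [0.5901 0.129  0.0828]
platen_face 0.64 [ 0.5175 -0.0271  0.0532]
stop_face 0.89 [ 0.6201 -0.0269  0.0512]
crank_knob 0.35 [ 0.5371 -0.1119  0.0361]
bar_knob 0.76 [ 0.6442 -0.2138  0.0998]
pawl_tab 0.74 [0.6159 0.1679 0.0851]
platen_face 0.7 [ 0.5169 -0.0249  0.0551]
```

View pics/w9.png

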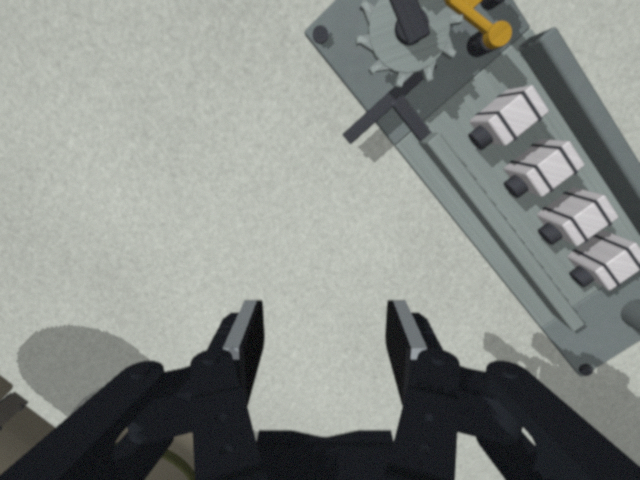

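All four moulds stand square with their heads towards the platen, at (507,115), (543,167), (577,217) and (610,262). I make one last check of the pawl and bar.

```bash
python3 - <<'E'
from h import *
p=eyes.capture('top'); cv2.imwrite('pics/t9.png',cv2.resize(p['frame'][80:270,200:460,::-1],None,fx=3,fy=3,interpolation=cv2.INTER_CUBIC))
E
```

```text
(no output)
```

View pics/t9.png

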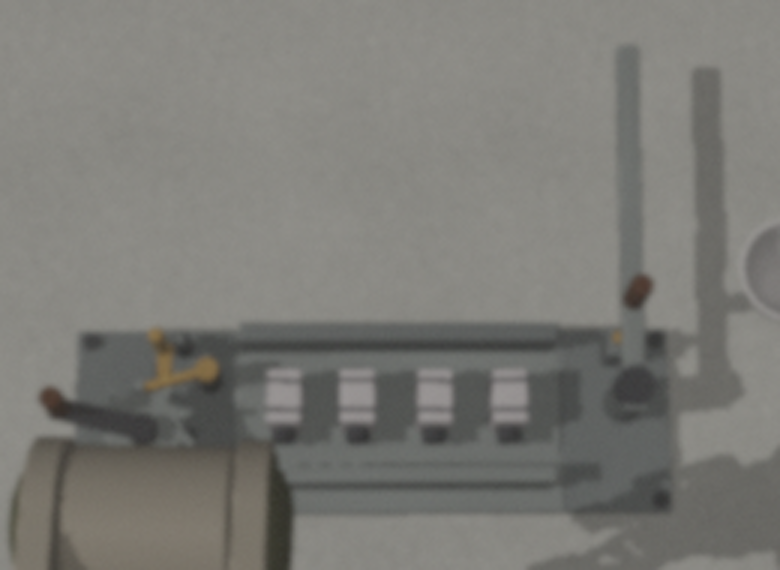

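The pawl is on, with its nose at (148,386) on the wheel. The bar stands fully out and the four moulds are square.

```bash
python3 -c "
from plant import env
print(env.hand_in())"
```

```text
the job is handed in; nothing more can be done
None
```

The job is handed in at about 46 s: pawl flicked off, drum eased fully back, bar swung into its end detent, all four moulds square on the bed with heads towards the platen, and pawl back on the wheel; the final camera check agreed, but the hand-in returned no verdict.

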